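# Tip the hardware tray into the bin

## Task

Slide the loaded metal tray forward along its stand, up to the stops, so that its open edge hangs over the blue bin; then raise it by the bar at its back until the padlock and both bolts have slid out over that edge into the bin, lower it again and let it go, lying flat between the rails of its stand. Do not touch the padlock and bolts with the hand, do not slam the tray against stand or stops, and leave the green oil bottle and the mug alone.

Things in the scene. Friction and masses are not known exactly. Their poses are not given: they have to be found in the camera images.
- tray: Loose bright aluminium tray, 150 mm long (x), 134 wide (y), 0.36 to 0.59 kg; floor 4 mm thick, lips at the back and both sides 32 mm high over the underside, none at the front. Origin: centre of the underside; +x points to the open front edge, z up. It lies flat on the stand's platform, slides along its x between the rails (3 mm play a side) and is not fastened.
- tray_lip (a point): Middle of the tray's open front edge, on top of the floor: tray x = +75 mm, z = +4 mm.
- tray_pin (a point): Centre between the tray's two steel pivot pins, 12 mm in diameter, which stand out 15 mm from the sides and ride on the rails: tray x = +45 mm, z = +16.5 mm. Against the stops, the tray turns about this line (along its y) when its back is raised by the bar: the bar goes up and forward, 174 mm from this line.
- tray_bar (a point): Centre of the tray's cross bar: round, along the tray's y, in a black rubber sleeve of 15 mm diameter and 56 mm length, between two 10 mm steel arms 76 mm apart: tray x = -128 mm (53 mm behind the back lip), z = +36 mm, so 121 mm above the bench and 28 mm clear over the platform. It can be pinched from above, one finger before and one behind it, and turns between the fingers.
- stand: Fixed wooden stand, 166 mm wide (y). Origin: on the bench; +x points to the bin. Platform 85 mm high, from x = -130 to +80 mm; rails 10 mm higher at both sides run on to x = +155 mm, over the bin. Two dark unyielding steel stop dogs on the rails, shifted from time to time and not measured, halt the pins where tray origin is at stand x = 47 to 75 mm: feel for it. It starts at -60 to +5.
- bin: Blue open sheet metal bin, fixed, 210 mm (x) by 165 mm (y), 60 mm high, walls and floor 6 mm. Origin: centre of the underside; x as the stand's. Its near wall stands 6 mm past the end of the platform, below the rails.
- padlock: Old iron padlock lying flat in the tray, 80 x 52 x 16 mm, 0.15 to 0.31 kg. Origin: centre of the underside. On the tray's floor it starts to slide at a tilt of about 25 to 37 degrees, as do the bolts; friction is not known beforehand.
- bolt_long: Rusty square-head bolt with nut, 96 mm long, 18 mm across the head, lying in the tray along its x. Origin: middle of its length, underside; its own y runs along the shank.
- bolt_short: The same kind of bolt, 82 mm long, 16 mm across the head, beside it. Origin: middle of its length, underside.
- oil_bottle: Green glass oil bottle, 70 mm wide, 184 mm high, standing at the back. Origin: centre of the underside. Leave alone.
- tin_mug: Dark enamelled tin mug with an ear, 79 x 110 x 80 mm, standing behind the work. Origin: centre of the underside. Leave alone.
Things that resemble listed ones, but are neither listed nor needed, are in the scene too. What is shaped like the bolt_short but yellow is not meant.

How it is judged (in metres and radians):
On the way, in this order (a step that is already met when the one before it is completed fails the run):
1. the tray, lying flat, has been slid forward until its open edge is over the bin (x of tray_lip in the frame of bin above -0.08 m and angle between tray's own z axis and vertical below 0.12 rad), for 0.2 s.
2. the tray is tipped, its open edge still over the bin (x of tray_lip in the frame of bin above -0.097 m and angle between tray's own z axis and vertical above 0.3 rad), for 0.1 s.
3. the padlock and both bolts lie in the bin (x of padlock in the frame of bin between -0.1 and 0.1 m and y of padlock in the frame of bin between -0.078 and 0.078 m and z of each of padlock, bolt_long, bolt_short in the frame of bin below 0.058 m and linear speed of each of padlock, bolt_long, bolt_short below 0.03 m/s and x of bolt_long in the frame of bin between -0.1 and 0.1 m and y of bolt_long in the frame of bin between -0.078 and 0.078 m and x of bolt_short in the frame of bin between -0.1 and 0.1 m and y of bolt_short in the frame of bin between -0.078 and 0.078 m), for 0.1 s.
At the end, for the whole second after the job is handed in: the padlock and both bolts lie at rest inside the bin, their origins below its rim; the empty tray lies still and flat (within 3.5 degrees, its floor within 5 mm of the platform) between the rails of its stand, let go (all of step 3 and angle between tray's own z axis and vertical below 0.06 rad and z of tray in the frame of stand between 0.081 and 0.09 m and y of tray in the frame of stand between -0.008 and 0.008 m and linear speed of tray below 0.02 m/s); the robot touches nothing.
It fails at once if the hand touches the padlock or a bolt (contact force between any of padlock, bolt_long, bolt_short and the fingers above 1 N or contact force between any of padlock, bolt_long, bolt_short and the arm above 1 N).
It fails at once if the tray is slammed against the stand or the stops (more than 90 N) (contact force between tray and stand above 90 N).
It fails at once if the oil bottle or the mug is moved more than 20 mm or tipped (distance of any of oil_bottle, tin_mug from where it was at the start of the episode above 0.02 m or angle between any of oil_bottle, tin_mug's own z axis and vertical above 0.2 rad).
It also fails if it takes over 54 s, if anything falls off the work surface, if the arm or the gripper's body presses on something with over 40 N, if the wrist force passes 120 N, or if a joint passes its speed limit or range.

## Robot

A 7-joint arm with a two-finger parallel gripper is mounted at the origin on a cart in front of the work surface, level with it; the furniture and walls round the work are solid. World frame = base frame: x ahead of the robot, y to its left, z up, the work surface at z = 0. Lengths are in m, angles in degrees, forces in N, time in s.
With the tool pointing down it reaches from about 0.4 to 0.875 m from the base axis. Payload 19.3 kg.
Tool frame: the origin (TCP) lies at the very end of the fingers, on their centre line; the grasp point (between the pads) lies 19 mm behind it (env.tcp_to_grasp is the distance from the TCP to the grasp point, in m); z points along the fingers, y is the line along which they close (so a half turn about z gives the same grasp; the last joint's range is limited). The gripper opens to 85 mm and grips with 20 to 120 N. Pads are 22 mm wide; open, the fingers measure 114 mm over their backs; the gripper's body (76 mm by 85 mm) begins 54 mm behind the grasp point. The pads swing forward as they close: fully open they stand 13 mm farther back than shut.
Start: joints at [-4.022, 29.874, -2.08, 91.645, 1.215, 58.505, -6.463], TCP at [0.625, -0, 0.231] pointing down, gripper open.
Joint ranges: [-166.77, 166.77], [-17.47, 122.26], [-85.68, 81.53], [9.62, 139.38], [-72.42, 252.41], [9.2, 110.78], [-144.41, 144.41]. Speed limits (degrees/s): [108.29, 108.29, 136.94, 136.94, 172.46, 172.46, 172.46].

## Interface

Orientations are given as [roll, pitch, yaw] about the fixed x, y, z axes, in that order (R = Rz(yaw) Ry(pitch) Rx(roll)).
In Python, from bench import env gives the robot as it stands. The module is installed in compiled form; this text tells all that it offers.
- The arm moves only by the tool send_rows, never from a script. Its argument "moves" is text: rows parted by semicolons, each of 7 numbers parted by spaces: the turn, a rotation vector about the tool's x, y, z in degrees, then the shift along the tool's x, y, z in m, then the opening, from 0 (shut) to 1 (fully open). In form: wx wy wz dx dy dz fingers; .... A call has exactly 5 rows; each row shifts and turns the commanded pose from where the row before left it, along the tool's axes as they then stand; what a row does not reach is not made up. A row lasts 1/10 s, in which the tool goes at most 50 mm and 8.59 degrees, less where a joint would pass 70% of its speed; a pose out of reach is approached as far as the arm can. A call is refused whole if a number of a shift passes 0.05 or a number of a turn 8.59, either way. A call with a gripper value outside its range is refused whole. The fingers move at their own pace and stop on an object; "force" is the grip in N (left out, the last holds). Time passes only in rows, so rows that do not move let the fingers close, or fill a call up. It gives the time, the measured TCP pose, the force, the opening and the grip force at its end, in the units of the state.
- env.observe(): the state, without advancing time (a new reading comes with each control period).
- env.snapshot(name): name is "scene" or "side" or "wrist"; returns a dict with "pixels" (384x512x3 uint8, red, green, blue), "range_z" (384x512 float32, m along the optical axis (not along the pixel's ray), 0 where there is no reading), "intrinsics" (3x3 intrinsics, pixels), "dist_coeffs" ([k1, k2, p1, p2, k3] as OpenCV has them; the pictures are not rectified), "rvec" (rotation vector, rad) and "tvec" (3), from world to camera coordinates, as OpenCV has them. Camera axes: x right, y down, z forward; pixel columns grow to the right and rows downward; lengths in m; the calibration is good to about 2 mm. A picture is of the moment at which its call begins.
- env.sign_off(): hands the job in; it is judged then, once.
The state is a dict: "t": time; "qpos": joint angles; "joint_vel": joint speeds; "joint_torque": joint torques, N m; "ee_pos": TCP position; "tool_rot": TCP orientation; "contact_force": force on the tool from outside, world axes, zero at the start; "moment": the same for the moment, N m; "gripper_width": finger opening in m; "finger_force": force on a finger pad.
Only numpy, scipy, OpenCV 4.12 (cv2) and the standard library are available. Lean on these libraries where they do the work, as an engineer would, in place of code of your own. Each camera call takes 0.05 s, during which the arm holds its last target. There are 200 camera calls.

## Working session

There is one attempt and no reset: what is moved stays moved. The work goes in short steps, Python scripts to look and compute and a tool call to move; the robot and the scene stay as the last step left them, time stands still between calls to the robot, and variables do not carry over. Pictures are saved under pics/ and viewed, at most 10 in all, crops included, and the job is handed in when it is done.

Besides the shell and the picture viewer there is one more tool, called as name(argument=value, ...), one argument or row to a line, values as JSON. send_rows: Moves the arm, as the interface text tells. Its arguments: {"type":"object","properties":{"moves":{"type":"string"},"force":{"type":"number"}},"required":["moves"]}

```bash
mkdir -p pics
cat > h.py <<'E'
import numpy as np, cv2
from bench import env
def snap(n):
    s=env.snapshot(n); s['R']=cv2.Rodrigues(np.array(s['rvec'],float))[0]; s['t']=np.array(s['tvec'],float).ravel(); return s
def save(s,f): cv2.imwrite('pics/'+f,s['pixels'][:,:,::-1])
def cloud(s):
    h,w=s['range_z'].shape; u,v=np.meshgrid(np.arange(w),np.arange(h))
    p=cv2.undistortPoints(np.stack([u,v],-1).reshape(-1,1,2).astype(np.float64),np.array(s['intrinsics']),np.array(s['dist_coeffs'])).reshape(h,w,2)
    z=s['range_z'][...,None]; c=np.concatenate([p*z,z],-1)
    return (c-s['t'])@s['R']   # world
E
python3 - <<'E'
from h import *
a=snap('scene');save(a,'a.png');b=snap('side');save(b,'b.png')
for s in(a,b): print(-s['R'].T@s['t'],(s['range_z']>0).mean())
o=env.observe();print(o['t'],o['ee_pos'],o['tool_rot'],o['gripper_width'],env.tcp_to_grasp)
E
```

```text
[0.11414184 0.76468745 0.77050749] 0.9958089192708334
[ 0.28896518 -0.38436386  0.58304861] 0.9957682291666666
0.1 [ 6.24687265e-01 -3.21430845e-05  2.30771890e-01] [-1.79939169e+02  5.11559661e-03  8.99975080e+01] 0.08536404464947922 0.0187
```

View pics/a.png

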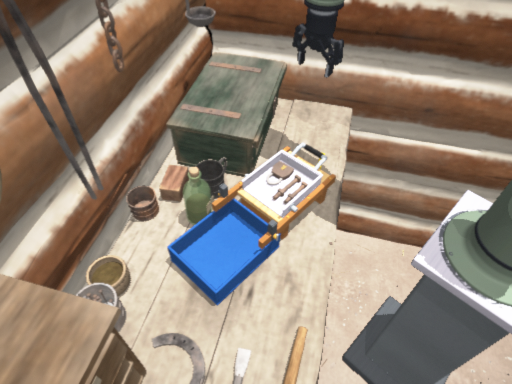

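View pics/b.png

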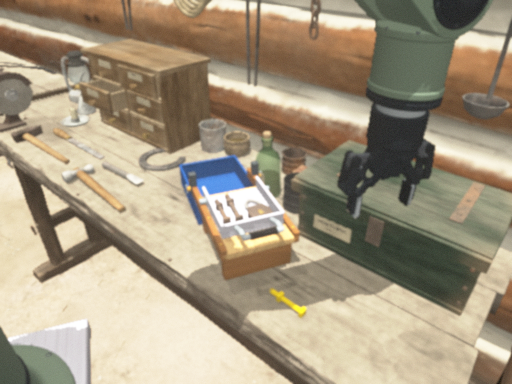

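The scene view shows the stand and tray around (280,185), the black bar at (312,155), the blue bin at (225,250), and the green bottle and mug at (197,195) and (212,172). The side view shows the bar at (265,235). The yellow bolt at (288,302) is the decoy. Next I'll measure from the depth clouds.

Run:
```python
from h import *
P=[];C=[]
for n in('scene','side'):
    s=snap(n);W=cloud(s);hsv=cv2.cvtColor(s['pixels'],cv2.COLOR_RGB2HSV)
    H,S,V=[hsv[...,i].astype(int) for i in range(3)];z=W[...,2];ok=s['range_z']>0
    def rect(m,name):
        q=W[m&ok][:,:2]
        if len(q)<5: print(n,name,len(q));return
        r=cv2.minAreaRect((q*1000).astype(np.float32));print(n,name,len(q),np.round(cv2.boxPoints(r)).tolist(),np.round(r[1],0),'z',np.round(np.percentile(W[m&ok][:,2],[5,50,95]),3))
    reg=(W[...,0]>.3)&(W[...,0]<.9)&(W[...,1]>-.45)&(W[...,1]<.45)
    blue=(H>100)&(H<125)&(S>150)&reg
    rect(blue&(z>.052)&(z<.07),'binrim')
    org=(H>8)&(H<25)&(S>130)&(V>90)&reg
    rect(org&(z>.09)&(z<.1),'rails'); rect(org&(z>.08)&(z<.09),'plat')
    br=(S<60)&(V>110)&reg
    rect(br&(z>.110)&(z<.122),'trayrim')
    dk=(V<70)&reg&(z>.11)&(z<.135)
    n0,l,st,ce=cv2.connectedComponentsWithStats(dk.astype(np.uint8))
    for i in range(1,n0):
        if st[i,4]>15: print('dark',ce[i],st[i,4]);rect(l==i,'dark')
    if n=='side': ctr=(250,215)
    else: ctr=(285,185)
    c=s['pixels'][ctr[1]-60:ctr[1]+60,ctr[0]-80:ctr[0]+80];C.append(cv2.resize(c,None,fx=4.8,fy=4.8,interpolation=cv2.INTER_CUBIC)[:,:,::-1])
cv2.imwrite('pics/c.png',np.vstack([cv2.resize(x,(400,300)) for x in C]));cv2.imwrite('pics/d.png',C[1])
```

```text
scene binrim 178 [[401.0, 371.0], [565.0, 369.0], [565.0, 448.0], [402.0, 450.0]] [ 79. 163.] z [0.053 0.059 0.062]
scene rails 573 [[392.0, 436.0], [401.0, 155.0], [901.0, 170.0], [893.0, 451.0]] [501. 281.] z [0.091 0.093 0.096]
scene plat 256 [[391.0, 436.0], [400.0, 158.0], [903.0, 174.0], [894.0, 452.0]] [503. 279.] z [0.08  0.085 0.09 ]
scene trayrim 921 [[397.0, 394.0], [510.0, -452.0], [918.0, -397.0], [805.0, 449.0]] [412. 854.] z [0.111 0.117 0.121]
dark [212.60138249 139.97926267] 434
scene dark 434 [[627.0, 262.0], [631.0, 255.0], [799.0, 355.0], [795.0, 362.0]] [195.   8.] z [0.111 0.122 0.134]
dark [313.14754098 151.06557377] 61
scene dark 61 [[465.0, 153.0], [465.0, 144.0], [516.0, 148.0], [515.0, 157.0]] [50.  9.] z [0.12  0.124 0.127]
dark [271.         228.61904762] 21
scene dark 21 [[398.0, 408.0], [400.0, 400.0], [412.0, 402.0], [410.0, 410.0]] [12.  8.] z [0.111 0.115 0.122]
side binrim 0
side rails 416 [[395.0, 419.0], [412.0, 142.0], [592.0, 153.0], [575.0, 430.0]] [181. 277.] z [0.092 0.095 0.097]
side plat 45 [[292.0, 314.0], [465.0, 75.0], [573.0, 154.0], [400.0, 393.0]] [134. 295.] z [0.081 0.087 0.09 ]
side trayrim 703 [[392.0, 420.0], [440.0, 95.0], [688.0, 131.0], [640.0, 457.0]] [250. 329.] z [0.111 0.119 0.121]
dark [388.19047619 232.71428571] 42
side dark 42 [[701.0, 56.0], [719.0, 43.0], [736.0, 66.0], [719.0, 79.0]] [29. 22.] z [0.111 0.116 0.134]
dark [416.47530864 245.40740741] 162
side dark 162 [[716.0, 44.0], [755.0, -26.0], [775.0, -15.0], [736.0, 55.0]] [23. 80.] z [0.11  0.116 0.134]
dark [446.58536585 258.95121951] 41
side dark 41 [[765.0, -38.0], [784.0, -47.0], [794.0, -26.0], [775.0, -16.0]] [24. 21.] z [0.111 0.113 0.12 ]
```

View pics/d.png

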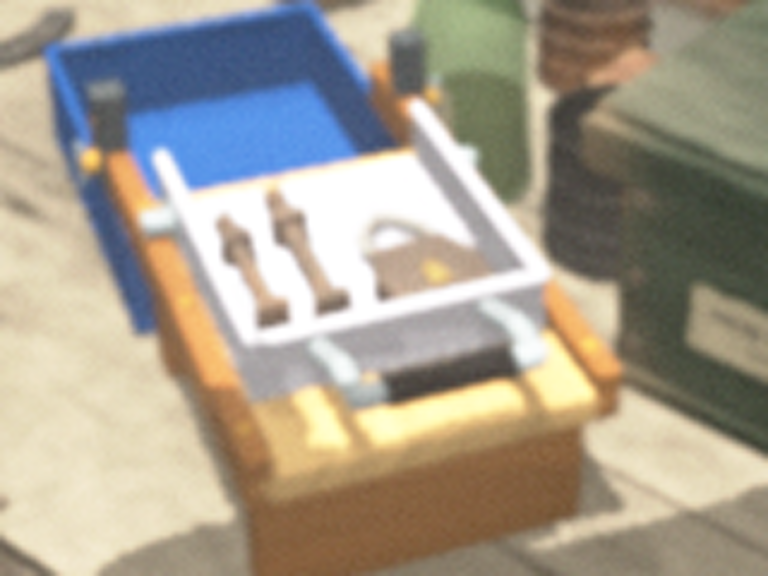

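The crop confirms the bar, a black sleeve between two steel arms, at crop pixel (450,372). The two brown bolts are at (250,275) and (310,255), and the padlock is at (430,265). The stop dogs are at (108,110) and (408,55). I'll refine the stand axis and centre next.

Run:
```python
from h import *
for n in('scene','side'):
    s=snap(n);W=cloud(s);hsv=cv2.cvtColor(s['pixels'],cv2.COLOR_RGB2HSV)
    H,S,V=[hsv[...,i].astype(int) for i in range(3)];z=W[...,2]
    reg=(W[...,0]>.36)&(W[...,0]<.63)&(W[...,1]>.08)&(W[...,1]<.65)
    def rect(m,name):
        m=cv2.morphologyEx((m&reg).astype(np.uint8),cv2.MORPH_OPEN,np.ones((2,2)))>0
        q=W[m][:,:2]
        if len(q)<5: return print(name,len(q))
        r=cv2.minAreaRect((q*1000).astype(np.float32));print(n,name,len(q),np.round(cv2.boxPoints(r)).tolist(),np.round(r[0]),np.round(r[1]),round(r[2],1))
    rect((H>100)&(H<125)&(S>150)&(z>.05)&(z<.066),'binrim')
    o=(H>5)&(H<25)&(S>110)&(z>.089)&(z<.1); rect(o,'rails')
    rect((S<70)&(V>120)&(z>.111)&(z<.121)&(W[...,1]<.4),'trayrim')
    # left/right rail lines: fit over each side
    for lo,hi in((.36,.45),(.52,.62)):
        q=W[o&reg&(W[...,0]>lo)&(W[...,0]<hi)&(W[...,1]>.16)&(W[...,1]<.40)][:,:2]
        if len(q)>10:
            v=cv2.fitLine(q.astype(np.float32),cv2.DIST_HUBER,0,.001,.001).ravel();print('  rail',len(q),np.degrees(np.arctan2(v[1],v[0]))%180,v[2:])
```

```text
scene binrim 831 [[23.0, 550.0], [538.0, 333.0], [629.0, 547.0], [114.0, 765.0]] [326. 549.] [233. 559.] 67.1
scene rails 606 [[114.0, 765.0], [478.0, 7.0], [714.0, 120.0], [351.0, 878.0]] [414. 442.] [263. 841.] 25.6
scene trayrim 514 [[397.0, 344.0], [450.0, 42.0], [597.0, 67.0], [545.0, 369.0]] [497. 205.] [150. 307.] 9.8
  rail 366 92.051926 [0.41022667 0.2518754 ]
  rail 98 91.27355 [0.5614235  0.33308673]
side binrim 32 [[399.0, 473.0], [409.0, 471.0], [420.0, 569.0], [410.0, 571.0]] [409. 521.] [99. 10.] 83.5
side rails 554 [[397.0, 418.0], [411.0, 144.0], [629.0, 155.0], [615.0, 430.0]] [513. 287.] [218. 275.] 3.0
side trayrim 476 [[148.0, -326.0], [313.0, -395.0], [627.0, 356.0], [462.0, 425.0]] [388.  15.] [814. 179.] 67.3
  rail 355 92.209496 [0.41278276 0.25652012]
  rail 122 91.82733 [0.5652927  0.20494115]
```

send_rows(
  moves="0 0 8.5 0.03 -0.025 0 1; 0 0 8.5 0.02 -0.028 0 1; 0 0 8.5 0.01 -0.028 0 1; 0 0 8.5 0.01 -0.02 0 1; 0 0 8.5 0.01 -0.01 0 1",
  force=30,
)

```text
t: 0.8
ee_pos: [0.5336, 0.1042, 0.2316]
tool_rot: [-180.0, -0.0, 47.2]
contact_force: [0.4, -0.3, 0.0]
gripper_width: 0.0851
finger_force: 0.0
```

send_rows(
  moves="0 0 8.5 0 0 0 1; 0 0 8.5 0 0 0 1; 0 0 8.5 0 0 0 1; 0 0 8.5 0 0 0 1; 0 0 8.5 0 0 0 1",
)

```text
t: 1.3
ee_pos: [0.5349, 0.1032, 0.2313]
tool_rot: [-180.0, -0.0, 4.6]
contact_force: [-0.2, -0.1, -0.4]
gripper_width: 0.0853
finger_force: 0.0
```

send_rows(
  moves="0 0 2.6 0 0 0 1; 0 0 0 -0.02 -0.024 0 1; 0 0 0 -0.022 -0.025 0 1; 0 0 0 0 0 0 1; 0 0 0 0 0 0 1",
)

```text
t: 1.8
ee_pos: [0.4908, 0.1509, 0.2315]
tool_rot: [-180.0, -0.0, 2.5]
contact_force: [0.1, -0.4, -0.9]
gripper_width: 0.0853
finger_force: 0.0
```

Run:
```python
from h import *
s=snap('wrist');save(s,'e.png');W=cloud(s);V=s['pixels'].max(-1).astype(int);z=W[...,2]
print(env.observe()['ee_pos'])
m=(V<75)&(z>.112)&(z<.135)
n0,l,st,ce=cv2.connectedComponentsWithStats(m.astype(np.uint8))
for i in range(1,n0):
    if st[i,4]>60:
        q=W[l==i];r=cv2.minAreaRect((q[:,:2]*1000).astype(np.float32));print(ce[i],st[i,4],np.round(cv2.boxPoints(r)).tolist(),np.round(r[0],1),np.round(r[1]),round(r[2],1),np.percentile(q[:,2],[5,50,95]).round(3))
```

```text
[0.49120268 0.15019644 0.23145628]
[262.58352941 187.06588235] 850 [[464.0, 151.0], [464.0, 138.0], [518.0, 139.0], [518.0, 152.0]] [491.2 145.2] [54. 13.] 1.1 [0.125 0.127 0.129]
[ 12.77818182 253.96363636] 275 [[399.0, 391.0], [405.0, 383.0], [420.0, 393.0], [414.0, 402.0]] [409.8 392.5] [18. 10.] 35.1 [0.113 0.122 0.128]
```

View pics/e.png

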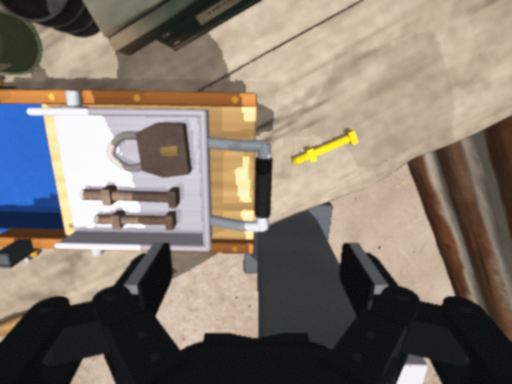

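The wrist view shows the bar at pixel (263,187), which puts it at (0.491, 0.145). Fully open, the front finger would hit the back lip (57 mm against 53 mm), so I'll descend half open.

send_rows(
  moves="0 0 0.5 0 0.0055 0 0.5; 0 0 0 0 0 0.025 0.5; 0 0 0 0 0 0.025 0.5; 0 0 0 0 0 0.02 0.5; 0 0 0 0 0 0 0.5",
)

```text
t: 2.35
ee_pos: [0.4905, 0.1434, 0.1593]
tool_rot: [179.9, 0.2, 1.8]
contact_force: [-0.5, -0.5, 1.0]
gripper_width: 0.043
finger_force: 0.0
```

send_rows(
  moves="0 0 0 0 -0.0015 0.02 0.5; 0 0 0 0 0 0.02 0.5; 0 0 0 0 0 0.012 0.5; 0 0 0 0 0 0.004 0.5; 0 0 0 0 0 0 0.5",
)

```text
t: 2.85
ee_pos: [0.4914, 0.1461, 0.1056]
tool_rot: [180.0, 0.0, 1.9]
contact_force: [0.4, -0.8, 0.7]
gripper_width: 0.0425
finger_force: 0.0
```

send_rows(
  moves="0 0 0 0 0 0 0.3; 0 0 0 0 0 0 0.2; 0 0 0 0 0 0 0.1; 0 0 0 0 0 0 0.05; 0 0 0 0 0 0 0",
  force=30,
)

```text
t: 3.35
ee_pos: [0.4916, 0.1457, 0.1062]
tool_rot: [180.0, -0.1, 1.9]
contact_force: [-0.4, -5.0, 8.3]
gripper_width: 0.0138
finger_force: 29.3
```

send_rows(
  moves="0 0 0 0 -0.003 0 0; 0 0 0 0 -0.006 0 0; 0 0 0 0 -0.008 0 0; 0 0 0 0 -0.008 0 0; 0 0 0 0 -0.006 0 0",
)

```text
t: 3.85
ee_pos: [0.4908, 0.1759, 0.1062]
tool_rot: [179.9, -0.1, 1.8]
contact_force: [-0.8, -14.6, 10.6]
gripper_width: 0.0139
finger_force: 29.6
```

send_rows(
  moves="0 0 0 0 -0.004 0 0; 0 0 0 0 -0.002 0 0; 0 0 0 0 -0.002 0 0; 0 0 0 0 -0.001 0 0; 0 0 0 0 0 0 0",
)

```text
t: 4.35
ee_pos: [0.4905, 0.1846, 0.1062]
tool_rot: [179.9, -0.1, 1.8]
contact_force: [0.0, -10.9, 8.9]
gripper_width: 0.0138
finger_force: 29.5
```

send_rows(
  moves="0 0 0 0 -0.0015 0 0; 0 0 0 0 -0.0015 0 0; 0 0 0 0 -0.0015 0 0; 0 0 0 0 -0.0015 0 0; 0 0 0 0 0 0 0",
)

```text
t: 4.85
ee_pos: [0.4903, 0.1907, 0.1062]
tool_rot: [179.9, -0.1, 1.8]
contact_force: [-0.5, -11.8, 8.9]
gripper_width: 0.0136
finger_force: 29.5
```

send_rows(
  moves="0 0 0 0 -0.0015 0 0; 0 0 0 0 -0.0015 0 0; 0 0 0 0 -0.0015 0 0; 0 0 0 0 -0.0015 0 0; 0 0 0 0 0 0 0",
)

```text
t: 5.35
ee_pos: [0.4901, 0.1966, 0.1062]
tool_rot: [179.9, -0.1, 1.8]
contact_force: [-0.0, -11.3, 10.5]
gripper_width: 0.0138
finger_force: 29.5
```

send_rows(
  moves="0 0 0 0 -0.0015 0 0; 0 0 0 0 -0.0015 0 0; 0 0 0 0 -0.0015 0 0; 0 0 0 0 -0.0015 0 0; 0 0 0 0 0 0 0",
)

```text
t: 5.85
ee_pos: [0.4899, 0.2026, 0.1062]
tool_rot: [179.9, -0.1, 1.8]
contact_force: [0.5, -11.7, 10.5]
gripper_width: 0.0137
finger_force: 29.5
```

send_rows(
  moves="0 0 0 0 -0.0015 0 0; 0 0 0 0 -0.0015 0 0; 0 0 0 0 -0.0015 0 0; 0 0 0 0 -0.0015 0 0; 0 0 0 0 0 0 0",
)

```text
t: 6.35
ee_pos: [0.4897, 0.2086, 0.1062]
tool_rot: [179.9, -0.1, 1.8]
contact_force: [-0.1, -11.3, 9.3]
gripper_width: 0.0138
finger_force: 29.5
```

send_rows(
  moves="0 0 0 0 -0.0015 0 0; 0 0 0 0 -0.0015 0 0; 0 0 0 0 -0.0015 0 0; 0 0 0 0 -0.0015 0 0; 0 0 0 0 0 0 0",
)

```text
t: 6.85
ee_pos: [0.4894, 0.2124, 0.1062]
tool_rot: [179.8, -0.0, 1.7]
contact_force: [-1.0, -24.9, 15.4]
gripper_width: 0.0138
finger_force: 30.5
```

The stop is felt at TCP y≈0.212 (25 N). I'll back off 2 mm and follow the 174 mm arc.

send_rows(
  moves="0 0 0 0 0.001 -0.004 0; 0 0 0 0 0.000 -0.005 0; 0 0 0 0 -0.0016 -0.009 0; 0 0 0 0 -0.0022 -0.0088 0; 0 0 0 0 -0.0026 -0.0087 0",
  force=35,
)

```text
t: 7.35
ee_pos: [0.4887, 0.2196, 0.1413]
tool_rot: [179.9, 0.0, 1.8]
contact_force: [1.8, -12.2, -2.5]
gripper_width: 0.0132
finger_force: 34.2
```

send_rows(
  moves="0 0 0 0 -0.0021 -0.0086 0; 0 0 0 0 -0.0036 -0.0084 0; 0 0 0 0 -0.0026 -0.0054 0; 0 0 0 0 -0.0028 -0.0054 0; 0 0 0 0 -0.0029 -0.0053 0",
)

```text
t: 7.85
ee_pos: [0.488, 0.2337, 0.1743]
tool_rot: [179.9, 0.1, 1.8]
contact_force: [-0.2, -12.9, 0.7]
gripper_width: 0.0139
finger_force: 34.3
```

send_rows(
  moves="0 0 0 0 -0.0028 -0.0052 0; 0 0 0 0 -0.0033 -0.0051 0; 0 0 0 0 -0.0034 -0.0049 0; 0 0 0 0 -0.0018 -0.0025 0; 0 0 0 0 -0.0018 -0.0024 0",
)

```text
t: 8.35
ee_pos: [0.4879, 0.2464, 0.1946]
tool_rot: [179.8, 0.0, 1.8]
contact_force: [0.1, -14.2, 5.7]
gripper_width: 0.0137
finger_force: 34.3
```

send_rows(
  moves="0 0 0 0 -0.0019 -0.0023 0; 0 0 0 0 -0.0019 -0.0023 0; 0 0 0 0 -0.002 -0.0023 0; 0 0 0 0 -0.002 -0.0023 0; 0 0 0 0 -0.0021 -0.0022 0",
)

```text
t: 8.85
ee_pos: [0.4877, 0.2555, 0.2061]
tool_rot: [179.8, 0.0, 1.8]
contact_force: [-1.7, -20.1, 11.0]
gripper_width: 0.0136
finger_force: 34.4
```

Run:
```python
from h import *
s=[snap(n)['pixels'] for n in('scene','side')]
c=[cv2.resize(s[0][120:300,150:390],(480,360)),cv2.resize(s[1][130:290,130:343],(480,360))]
cv2.imwrite('pics/f.png',cv2.resize(np.hstack(c),(800,300))[:,:,::-1])
```

```text
(no output)
```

View pics/f.png

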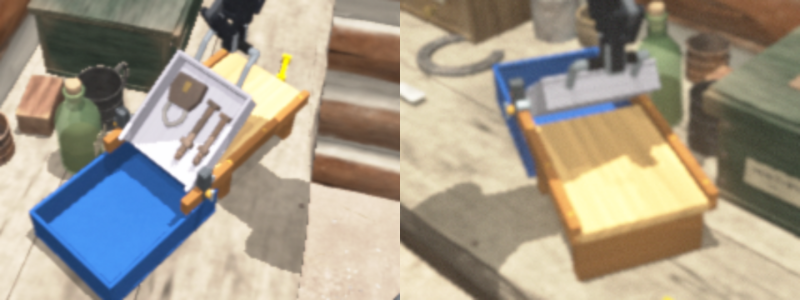

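At about 36° the padlock and bolts are still in the tray (left crop: padlock (180,95), bolts (200,130)). The force on the stops is growing, so I'll relieve it a little and continue.

send_rows(
  moves="0 0 0 0 -0.001 -0.0022 0; 0 0 0 0 -0.0016 -0.0022 0; 0 0 0 0 -0.002 -0.0022 0; 0 0 0 0 -0.002 -0.0022 0; 0 0 0 0 -0.002 -0.0021 0",
)

```text
t: 9.45
ee_pos: [0.4875, 0.2653, 0.217]
tool_rot: [179.9, -0.0, 1.8]
contact_force: [0.4, -12.2, 7.0]
gripper_width: 0.0137
finger_force: 34.0
```

send_rows(
  moves="0 0 0 0 -0.002 -0.0021 0; 0 0 0 0 -0.0021 -0.002 0; 0 0 0 0 -0.0021 -0.002 0; 0 0 0 0 0 0 0; 0 0 0 0 0 0 0",
)

```text
t: 9.95
ee_pos: [0.4874, 0.2717, 0.2233]
tool_rot: [179.9, -0.0, 1.8]
contact_force: [-1.5, -11.5, 8.2]
gripper_width: 0.0136
finger_force: 34.2
```

Run:
```python
from h import *
s=[snap(n)['pixels'] for n in('scene','side')]
c=[cv2.resize(s[0][120:300,150:390],(480,360)),cv2.resize(s[1][130:290,130:343],(480,360))]
cv2.imwrite('pics/g.png',cv2.resize(np.hstack(c),(800,300))[:,:,::-1])
```

```text
(no output)
```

View pics/g.png

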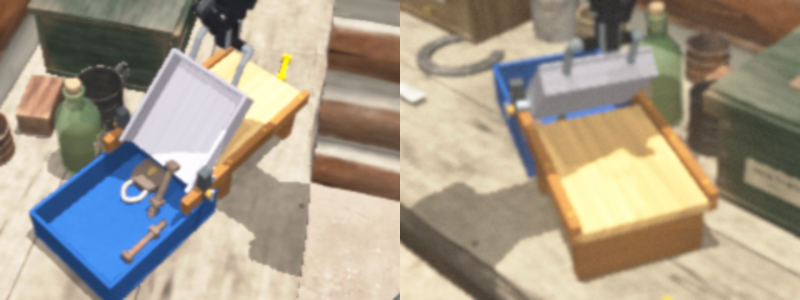

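All three have left the tray and are in the bin (left crop: padlock (145,180), bolts (162,190) and (145,240)). I'll check that nothing leans above the rim before lowering.

Run:
```python
from h import *
s=snap('scene');W=cloud(s);hsv=cv2.cvtColor(s['pixels'],cv2.COLOR_RGB2HSV).astype(int)
H,S,V=hsv[...,0],hsv[...,1],hsv[...,2]
reg=(W[...,0]>.405)&(W[...,0]<.56)&(W[...,1]>.33)&(W[...,1]<.57)
m=reg&(W[...,2]<.085)&~((H>95)&(H<130)&(S>100))&(S>35)&(W[...,2]>.004)
n0,l,st,ce=cv2.connectedComponentsWithStats(m.astype(np.uint8))
for i in range(1,n0):
    if st[i,4]>10:
        q=W[l==i];print(ce[i].round(),st[i,4],q.min(0).round(3),q.max(0).round(3))
c=s['pixels'][190:260,190:290];cv2.imwrite('pics/k.png',cv2.resize(c,(800,560),interpolation=cv2.INTER_CUBIC)[:,:,::-1])
b=(H>100)&(H<125)&(S>150)&(W[...,1]>.3)&(W[...,1]<.65)&(W[...,0]>.38)&(W[...,0]<.6)&(W[...,2]>.05)
q=W[b];print(q.min(0),q.max(0))
```

```text
[218. 207.] 35 [0.554 0.409 0.068] [0.559 0.44  0.084]
[241. 228.] 434 [0.457 0.373 0.004] [0.559 0.449 0.083]
[282. 216.] 35 [0.42 0.33 0.08] [0.432 0.362 0.085]
[284. 232.] 68 [0.406 0.33  0.005] [0.421 0.374 0.061]
[259. 245.] 12 [0.406 0.436 0.07 ] [0.413 0.437 0.084]
[236. 264.] 156 [0.429 0.433 0.004] [0.446 0.52  0.024]
[0.39969737 0.38931685 0.05005697] [0.56742025 0.58157653 0.06334466]
```

View pics/k.png

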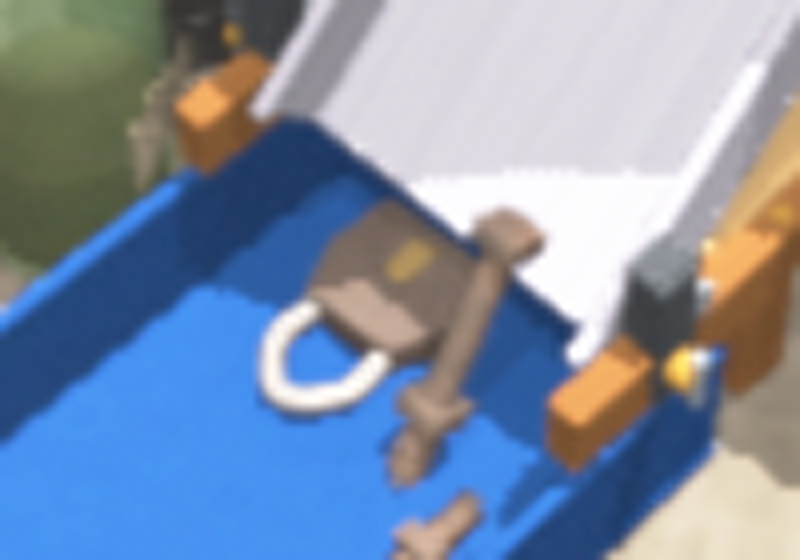

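The long bolt's head (crop (510,235), z≈0.08) still rests on the tray's lip. Tilting further will draw the lip back and let the bolt slip off.

send_rows(
  moves="0 0 0 0 -0.0042 -0.0036 0; 0 0 0 0 -0.0047 -0.0035 0; 0 0 0 0 -0.0048 -0.0033 0; 0 0 0 0 -0.005 -0.003 0; 0 0 0 0 -0.005 -0.0029 0",
)

```text
t: 10.6
ee_pos: [0.4871, 0.2948, 0.2403]
tool_rot: [179.9, -0.1, 1.8]
contact_force: [-2.4, -18.4, 20.6]
gripper_width: 0.0134
finger_force: 35.9
```

send_rows(
  moves="0 0 0 0 -0.005 -0.0028 0; 0 0 0 0 -0.005 -0.0026 0; 0 0 0 0 0 0 0; 0 0 0 0 0 0 0; 0 0 0 0 0 0 0",
)

```text
t: 11.1
ee_pos: [0.4868, 0.3055, 0.2457]
tool_rot: [179.9, -0.1, 1.8]
contact_force: [0.3, -12.3, 15.6]
gripper_width: 0.0136
finger_force: 36.3
```

```bash
cat > bolt.py <<'E'
from h import *
import sys
s=snap('scene');W=cloud(s);hsv=cv2.cvtColor(s['pixels'],cv2.COLOR_RGB2HSV).astype(int)
H,S,V=hsv[...,0],hsv[...,1],hsv[...,2]
reg=(W[...,0]>.41)&(W[...,0]<.555)&(W[...,1]>.34)&(W[...,1]<.57)
m=reg&(W[...,2]<.1)&((H<20)|(H>165))&(S>35)&(V<200)&(W[...,2]>.004)
n0,l,st,ce=cv2.connectedComponentsWithStats(m.astype(np.uint8))
for i in range(1,n0):
    if st[i,4]>10:
        q=W[l==i];print(ce[i].round(),st[i,4],q.min(0).round(3),q.max(0).round(3),'top at',q[q[:,2].argmax()].round(3))
c=s['pixels'][190:260,190:290];cv2.imwrite('pics/'+sys.argv[1],cv2.resize(c,(800,560),interpolation=cv2.INTER_CUBIC)[:,:,::-1])
E
python3 bolt.py m.png
```

```text
[221. 202.] 11 [0.549 0.411 0.08 ] [0.555 0.425 0.096] top at [0.552 0.411 0.096]
[216. 207.] 11 [0.554 0.429 0.073] [0.555 0.438 0.094] top at [0.554 0.438 0.094]
[280. 219.] 35 [0.41  0.34  0.078] [0.43  0.374 0.095] top at [0.414 0.369 0.095]
[242. 228.] 418 [0.457 0.38  0.01 ] [0.536 0.448 0.09 ] top at [0.461 0.399 0.09 ]
[283. 233.] 44 [0.411 0.34  0.005] [0.421 0.349 0.049] top at [0.412 0.342 0.049]
[236. 264.] 70 [0.429 0.443 0.011] [0.443 0.521 0.023] top at [0.436 0.468 0.023]
```

View pics/m.png

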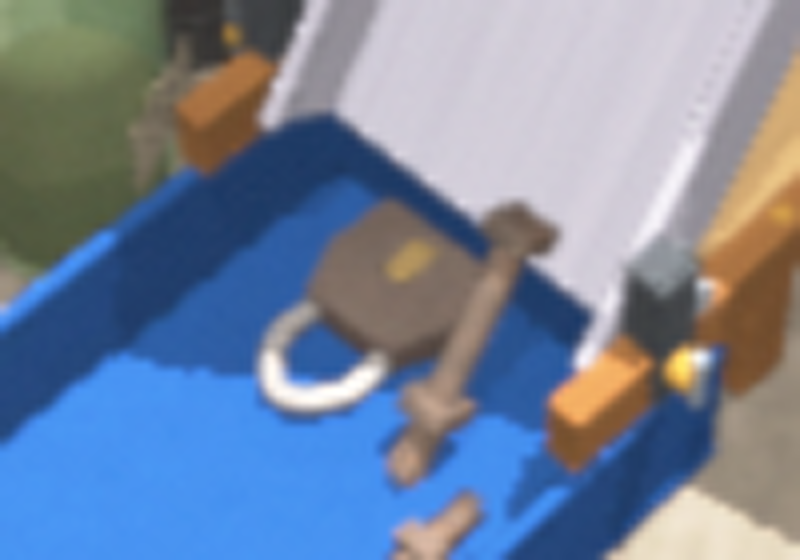

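The bolt still leans on the lip, with its head near z≈0.09 (crop (520,225)). I'll pull the tray back on the rails so it drops, but first I'll measure the tray's tilt and lip to know the clearance.

```bash
cat > tray.py <<'E'
from h import *
s=snap('scene');W=cloud(s);hsv=cv2.cvtColor(s['pixels'],cv2.COLOR_RGB2HSV).astype(int)
m=(hsv[...,1]<45)&(hsv[...,2]>120)&(W[...,0]>.44)&(W[...,0]<.53)&(W[...,1]>.2)&(W[...,1]<.43)&(W[...,2]>.06)&(W[...,2]<.25)
q=W[m];v=cv2.fitLine(q[:,1:].astype(np.float32),cv2.DIST_HUBER,0,.001,.001).ravel()
print(len(q),'tilt',np.degrees(np.arctan2(-v[1],v[0])),'pt',v[2:],'lip',q[np.argsort(q[:,2])[:15]].mean(0),env.observe()['ee_pos'])
E
python3 tray.py
```

```text
2305 tilt 57.11377 pt [0.36622852 0.10890207] lip [0.48175449 0.39048453 0.06820406] [0.48679593 0.30544029 0.24568349]
```

send_rows(
  moves="0 0 0 0 0 0 0; 0 0 0 0 0.005 0 0; 0 0 0 0 0.008 0 0; 0 0 0 0 0.005 0 0; 0 0 0 0 0 0 0",
  force=50,
)

```text
t: 11.7
ee_pos: [0.4864, 0.2882, 0.2442]
tool_rot: [180.0, 0.0, 1.8]
contact_force: [-1.6, -3.7, 2.8]
gripper_width: 0.0129
finger_force: 49.5
```

```bash
python3 tray.py; python3 bolt.py n.png
```

```text
2289 tilt 55.36106 pt [0.32994893 0.13931355] lip [0.49221077 0.37776543 0.06839887] [0.48645283 0.28850801 0.24426109]
[216. 207.] 13 [0.554 0.428 0.071] [0.555 0.439 0.095] top at [0.554 0.434 0.095]
[283. 218.] 15 [0.411 0.341 0.082] [0.424 0.358 0.095] top at [0.413 0.349 0.095]
[243. 228.] 424 [0.455 0.377 0.007] [0.535 0.445 0.085] top at [0.468 0.389 0.085]
[283. 233.] 41 [0.411 0.34  0.005] [0.42  0.349 0.05 ] top at [0.412 0.342 0.05 ]
[236. 265.] 69 [0.429 0.442 0.012] [0.442 0.52  0.023] top at [0.431 0.46  0.023]
```

View pics/n.png

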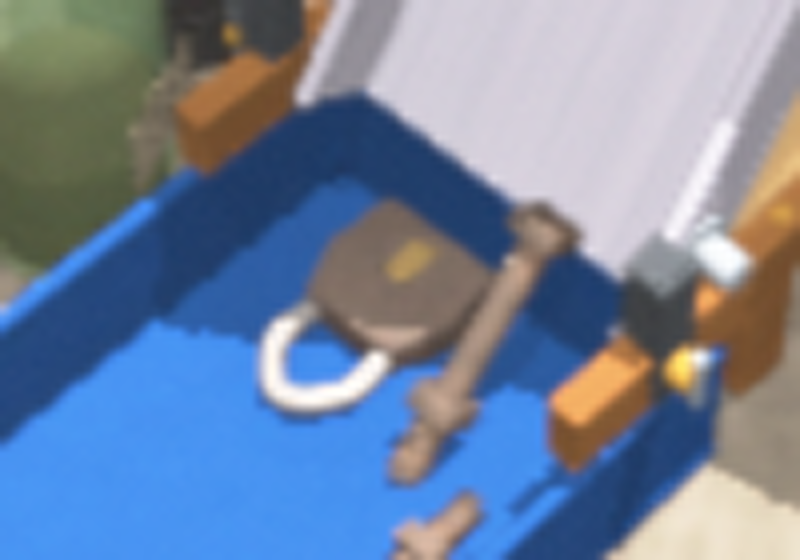

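The lip is now at y=0.378 and the bolt's head is slipping down (crop (545,225), z 0.085). It needs a few more millimetres.

send_rows(
  moves="0 0 0 0 0.006 0 0; 0 0 0 0 0 0 0; 0 0 0 0 0 0 0; 0 0 0 0 0 0 0; 0 0 0 0 0 0 0",
)

```text
t: 12.3
ee_pos: [0.4866, 0.2834, 0.2441]
tool_rot: [-180.0, -0.0, 1.9]
contact_force: [0.5, 1.8, -3.4]
gripper_width: 0.0132
finger_force: 49.1
```

```bash
python3 tray.py; python3 bolt.py o.png
```

```text
2308 tilt 55.181015 pt [0.33090597 0.13505359] lip [0.48144392 0.37880808 0.06883612] [0.48659356 0.28339198 0.24408822]
[218. 205.] 14 [0.553 0.417 0.072] [0.555 0.438 0.096] top at [0.554 0.431 0.096]
[284. 217.] 14 [0.41  0.34  0.081] [0.425 0.355 0.096] top at [0.412 0.353 0.096]
[243. 228.] 427 [0.455 0.377 0.008] [0.535 0.445 0.087] top at [0.468 0.39  0.087]
[283. 233.] 39 [0.411 0.34  0.004] [0.421 0.349 0.048] top at [0.412 0.341 0.048]
[236. 264.] 69 [0.429 0.442 0.012] [0.443 0.52  0.024] top at [0.437 0.466 0.024]
```

The tray now touches the platform edge, and the bolt leans like a ladder. If I lower the tray to flat, the lip rises to the bolt's end, and sliding it back will then let the bolt drop inside the bin wall.

send_rows(
  moves="0 0 0 0 0.006 0.0055 0; 0 0 0 0 0.0095 0.0068 0; 0 0 0 0 0.0095 0.0075 0; 0 0 0 0 0.0091 0.0081 0; 0 0 0 0 0.0084 0.0088 0",
)

```text
t: 12.9
ee_pos: [0.4881, 0.2394, 0.2067]
tool_rot: [180.0, 0.0, 1.9]
contact_force: [-0.0, -2.8, 4.9]
gripper_width: 0.0128
finger_force: 51.5
```

```bash
python3 tray.py; python3 bolt.py o.png
```

```text
2430 tilt 36.913315 pt [0.32901794 0.11350302] lip [0.48136797 0.38466137 0.07180513] [0.4876903  0.23791246 0.20539909]
[243. 228.] 409 [0.455 0.38  0.009] [0.535 0.446 0.089] top at [0.468 0.396 0.089]
[283. 233.] 39 [0.411 0.34  0.004] [0.421 0.349 0.051] top at [0.411 0.343 0.051]
[236. 264.] 74 [0.429 0.436 0.006] [0.445 0.52  0.023] top at [0.432 0.519 0.023]
```

send_rows(
  moves="0 0 0 0 0.0078 0.0093 0; 0 0 0 0 0.0072 0.0098 0; 0 0 0 0 0.0064 0.0103 0; 0 0 0 0 0.0057 0.0107 0; 0 0 0 0 0.0049 0.0111 0",
)

```text
t: 13.5
ee_pos: [0.4892, 0.208, 0.1556]
tool_rot: [180.0, -0.0, 1.9]
contact_force: [0.3, 0.6, -0.4]
gripper_width: 0.013
finger_force: 54.3
```

```bash
python3 tray.py; python3 bolt.py o.png
```

```text
2326 tilt 16.991186 pt [0.3232205  0.10045941] lip [0.49500297 0.39182394 0.07765348] [0.48860314 0.20733377 0.15400253]
[217. 208.] 12 [0.554 0.429 0.072] [0.555 0.44  0.092] top at [0.554 0.431 0.092]
[242. 228.] 408 [0.454 0.378 0.009] [0.535 0.446 0.095] top at [0.468 0.406 0.095]
[283. 233.] 40 [0.411 0.34  0.004] [0.421 0.348 0.05 ] top at [0.412 0.342 0.05 ]
[237. 264.] 73 [0.429 0.435 0.005] [0.445 0.521 0.023] top at [0.431 0.514 0.023]
```

send_rows(
  moves="0 0 0 0 0.0042 0.0114 0; 0 0 0 0 0.0033 0.0117 0; 0 0 0 0 0.002 0.0089 0; 0 0 0 0 0.001 0.006 0; 0 0 0 0 0.0006 0.004 0",
)

```text
t: 14.1
ee_pos: [0.4893, 0.1974, 0.1136]
tool_rot: [180.0, 0.0, 1.9]
contact_force: [0.7, -3.3, 0.7]
gripper_width: 0.0131
finger_force: 56.9
```

send_rows(
  moves="0 0 0 0 0.0004 0.0025 0; 0 0 0 0 0 0.0015 0; 0 0 0 0 0 0.001 0; 0 0 0 0 0 0.0005 0; 0 0 0 0 0 0 0",
)

```text
t: 14.6
ee_pos: [0.4895, 0.1972, 0.1088]
tool_rot: [-180.0, -0.0, 1.9]
contact_force: [0.4, -4.4, 1.8]
gripper_width: 0.013
finger_force: 57.0
```

```bash
python3 tray.py; python3 bolt.py o.png
```

```text
2154 tilt 1.2881964 pt [0.3541189  0.08762475] lip [0.48674041 0.34608252 0.08417994] [0.48953798 0.19728062 0.1088811 ]
[242. 228.] 388 [0.453 0.38  0.007] [0.535 0.447 0.097] top at [0.462 0.415 0.097]
[283. 233.] 42 [0.411 0.34  0.005] [0.421 0.349 0.047] top at [0.412 0.345 0.047]
[265. 234.] 11 [0.41  0.374 0.021] [0.447 0.426 0.097] top at [0.41  0.407 0.097]
[236. 264.] 71 [0.429 0.437 0.008] [0.444 0.52  0.022] top at [0.438 0.514 0.022]
```

send_rows(
  moves="0 0 0 0 0 0.001 0; 0 0 0 0 0.005 0.0005 0; 0 0 0 0 0.008 0 0; 0 0 0 0 0.008 0 0; 0 0 0 0 0.008 0 0",
)

```text
t: 15.2
ee_pos: [0.4904, 0.1679, 0.1073]
tool_rot: [-180.0, -0.0, 1.9]
contact_force: [0.2, 3.9, 0.2]
gripper_width: 0.013
finger_force: 56.8
```

send_rows(
  moves="0 0 0 0 0.006 0 0; 0 0 0 0 0.003 0 0; 0 0 0 0 0 0 0; 0 0 0 0 0 0 0; 0 0 0 0 0 0 0",
)

```text
t: 15.7
ee_pos: [0.4907, 0.1587, 0.1071]
tool_rot: [180.0, 0.0, 1.9]
contact_force: [0.2, -4.0, 1.4]
gripper_width: 0.0129
finger_force: 56.9
```

```bash
python3 tray.py; python3 bolt.py o.png
```

```text
1942 tilt 1.7007596 pt [0.2808208  0.08926518] lip [0.48261662 0.35512455 0.08012277] [0.49068564 0.15893681 0.10712695]
[254. 217.] 389 [0.412 0.348 0.011] [0.554 0.44  0.094] top at [0.414 0.372 0.094]
[239. 226.] 220 [0.487 0.379 0.008] [0.536 0.424 0.023] top at [0.501 0.404 0.023]
[283. 233.] 39 [0.411 0.341 0.006] [0.421 0.349 0.049] top at [0.412 0.345 0.049]
[236. 265.] 71 [0.429 0.443 0.011] [0.442 0.521 0.024] top at [0.437 0.521 0.024]
```

View pics/o.png

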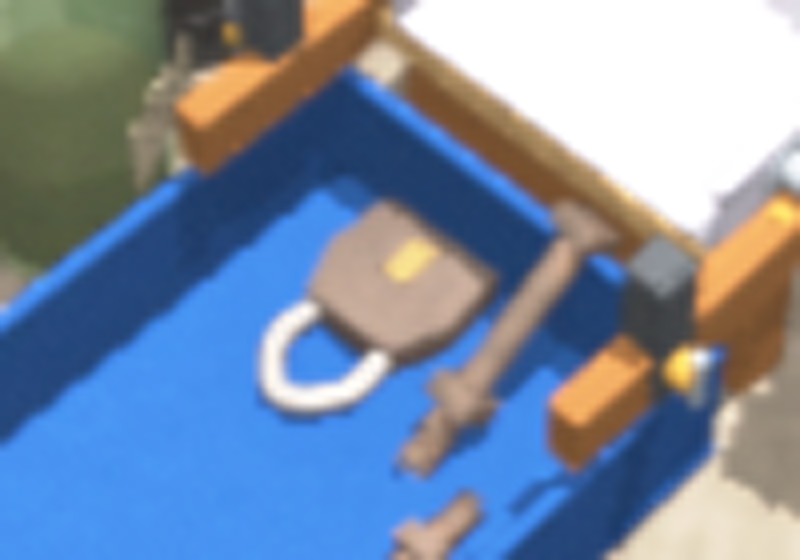

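The padlock lies at crop (405,280) and the short bolt at the bottom. The long bolt leans with its head on the bin's near rim (575,225), so its middle is well below the rim. The tray is flat and clear of it. I'll lower it fully and release.

send_rows(
  moves="0 0 0 0 0 0.0007 0; 0 0 0 0 0 0.0007 0; 0 0 0 0 0 0.0006 0; 0 0 0 0 0 0 0; 0 0 0 0 0 0 0",
)

```text
t: 16.3
ee_pos: [0.4907, 0.1593, 0.1053]
tool_rot: [-180.0, 0.0, 1.9]
contact_force: [-2.0, -3.0, 6.3]
gripper_width: 0.013
finger_force: 58.1
```

send_rows(
  moves="0 0 0 0 0 0 0.1; 0 0 0 0 0 0 0.2; 0 0 0 0 0 0 0.3; 0 0 0 0 0 0 0.4; 0 0 0 0 0 0 0.5",
  force=20,
)

```text
t: 16.8
ee_pos: [0.4907, 0.1594, 0.1051]
tool_rot: [-180.0, 0.0, 1.9]
contact_force: [-0.1, 1.2, -0.8]
gripper_width: 0.0426
finger_force: 0.0
```

send_rows(
  moves="0 0 0 0 0 -0.01 0.5; 0 0 0 0 0 -0.025 0.5; 0 0 0 0 0 -0.04 0.5; 0 0 0 0 0 -0.04 0.5; 0 0 0 0 0 -0.01 0.5",
)

```text
t: 17.3
ee_pos: [0.4921, 0.1596, 0.2346]
tool_rot: [-179.9, -0.3, 1.9]
contact_force: [0.5, 0.4, -1.2]
gripper_width: 0.0427
finger_force: 0.0
```

send_rows(
  moves="0 0 0 0 0 0 0.5; 0 0 0 0 0 0 0.5; 0 0 0 0 0 0 0.5; 0 0 0 0 0 0 0.5; 0 0 0 0 0 0 0.5",
)

```text
t: 17.8
ee_pos: [0.4905, 0.1591, 0.2296]
tool_rot: [180.0, 0.1, 1.9]
contact_force: [0.6, 0.4, 0.0]
gripper_width: 0.0428
finger_force: 0.0
```

```bash
python3 tray.py; python3 bolt.py p.png
python3 - <<'E'
from h import *
s=snap('side');W=cloud(s);hsv=cv2.cvtColor(s['pixels'],cv2.COLOR_RGB2HSV).astype(int)
m=(hsv[...,1]<45)&(hsv[...,2]>140)&(W[...,0]>.44)&(W[...,0]<.53)&(W[...,1]>.22)&(W[...,1]<.36)&(W[...,2]>.07)&(W[...,2]<.1)
q=W[m];A=np.c_[q[:,:2],np.ones(len(q))];c=np.linalg.lstsq(A,q[:,2],rcond=None)[0];print(len(q),np.degrees(c[:2]),np.median(q[:,2]))
E
```

```text
1927 tilt 0.093545236 pt [0.30809715 0.08783853] lip [0.48153036 0.34868456 0.07966068] [0.49054943 0.15915362 0.22971505]
[255. 217.] 397 [0.411 0.347 0.011] [0.555 0.441 0.094] top at [0.412 0.375 0.094]
[217. 207.] 13 [0.554 0.423 0.073] [0.555 0.438 0.094] top at [0.554 0.438 0.094]
[239. 226.] 236 [0.487 0.378 0.01 ] [0.535 0.424 0.023] top at [0.494 0.401 0.023]
[283. 233.] 41 [0.411 0.341 0.004] [0.421 0.349 0.051] top at [0.411 0.346 0.051]
[236. 264.] 74 [0.429 0.443 0.011] [0.443 0.52  0.023] top at [0.431 0.518 0.023]
1065 [ 0.13134896 -0.045483  ] 0.08952616524019871
```

```bash
python3 -c "
from bench import env
print(env.sign_off())"
```

```text
the job is handed in; nothing more can be done
None
```

The job is handed in at about 18 s on the robot's clock, with no verdict returned: the padlock and both bolts are in the bin (the long bolt leans with its head on the near rim), and the empty tray lies flat between the rails, released about 50 mm behind the stops.

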